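# Refit a splined drive gear and hold it down for its clip

## Task

Refit the drive gear on the upright splined shaft of the grey gearbox: first slide the plain spacer sleeve over the shaft until it sits on the spring-loaded thrust ring, then put the gear on above it, hub upward, turned so that its slots mesh with the splines. Push the gear fully home, so that the thrust ring goes down flush with the rim around it, and finish while still holding the gear pressed down there against the spring, as one does for fitting the retaining clip. Leave the other things on the bench where they are.

Things in the scene. Friction and masses are not known exactly. Their poses are not given: they have to be found in the camera images.
- shaft_top (a point): Top centre, 138 mm above the bench, of the gearbox's upright steel shaft; z up along it, x and y as for the splines. From here down: 8 mm of nose tapering from 12 to 6 mm diameter at the tip, then a plain round pilot 12 mm in diameter, down to the spline tops 33 mm below this point.
- spline_top (a point): Point on the shaft's axis level with the spline tops, 105 mm above the bench. Four splines in a cross along +x, -x, +y, -y of this frame run from here down to the thrust ring: each 6 mm wide, reaching 11 mm from the axis, chamfered over their top 5 mm (to 2 mm wide, 8 mm reach).
- gearbox: Grey gearbox, fixed to the bench: foot 130 x 104 x 10 mm (long along x), housing 96 x 96 mm up to 38 mm, on it a round rim, 80 mm outside, 51 mm inside, top 50 mm above the bench, round the thrust ring. Origin under the shaft's axis, at bench level.
- thrust_ring (a joint): Travel in m of the steel thrust ring (49 mm outside, 24 mm bore) at the shaft's foot, inside the rim: 0 = up, its top 60 mm above the bench; 0.010 = fully down, flush with the rim, at a hard stop. A hidden spring lifts it: about 6 N to start it moving, 10 N at full travel; it rises again when let go.
- spacer_center (a point): Centre (14 mm above the underside) of the plain round aluminium spacer sleeve, 38 mm outside, 26 mm bore right through, 28 mm high, about 100 g, standing on the bench; z along its bore.
- gear_center (a point): Point on the bore's axis, 23 mm above the underside, of the dark steel gear (about 220 g, flat on the bench, hub up): a toothed disc 65 mm across and 14 mm thick; above it a square hub 34 x 34 mm (corners slightly cut), flats facing the x and y axes of this frame, up to 46 mm above the underside.
- gear: Same gear, origin at its underside. Cross bore right through: central opening 12 x 12 mm, slots along +x, -x, +y, -y 8 mm wide, reaching 12 mm from the axis. Fits in four positions a quarter turn apart, with 5 degrees play. Underside above the bench: unmeshed, on the spline tops, 100 to 105 mm; meshed, resting on the seated spacer, 88; fully home 78.
- offcut_2: Bystander: dark wooden offcut block 60 x 60 x 45 mm; origin at the centre of its underside. Leave it.
- block_plane: Bystander: block plane 48 x 171 x 54 mm, long along its y axis; origin at the centre of its underside. Leave it.
- screwdriver_yellow: Bystander: yellow-handled screwdriver lying down, 29 x 165 x 28 mm, long along its y axis; origin at the centre of its underside. Leave it.
There are look-alikes about, which are no part of the job. Of the things that look like the part that bears spacer_center, the smaller one is meant.

How it is judged:
By the outcome, as a careful person would: the job done as asked, in the order asked, and still so for the second after the job is handed in, while the arm keeps its last pose, push and grip.
It also fails if it takes over 61 s, if anything falls off the work surface, if the arm or the gripper's body presses on something with over 40 N, if the wrist force passes 120 N, or if a joint passes its speed limit or range.

## Robot

A 6-joint arm with a two-finger parallel gripper is mounted at the origin on the work surface; the furniture and walls round the work are solid. World frame = base frame: x ahead of the robot, y to its left, z up, the work surface at z = 0. Lengths are in m, angles in rad, forces in N, time in s.
With the tool pointing down it reaches from about 0.375 to 0.9 m from the base axis. Payload 3.1 kg.
Tool frame: the origin (TCP) lies on the centre line of the jaws, within the pads' length; the fingertips stand 8 mm ahead of it and the grasp point (between the pads) lies 11 mm behind it; z points along the fingers, y is the line along which they close (so a half turn about z gives the same grasp; the last joint's range is limited). The gripper opens to 87 mm and grips with 3 to 60 N. Pads are 19 mm wide; open, the fingers measure 117 mm over their backs; the gripper's body (75 mm by 190 mm) begins 51 mm behind the grasp point.
Start: joints at [1.065, 0.527, 1.433, -0, 1.181, -0.178], TCP at [0.201, 0.592, 0.231] pointing down, gripper open.
Joint ranges: [-3.08, 3.08], [-0.75, 2.2], [0.22, 2.44], [-1.43, 4.57], [0, 2.65], [-2.85, 2.85]. Speed limits (rad/s): [2.79, 2.79, 3.14, 3.14, 3.14, 3.14].

## Interface

Orientations are given as a unit quaternion [x, y, z, w].
In Python, from rig import robot gives the robot as it stands. The module is installed in compiled form; this text tells all that it offers.
- The arm moves only by the tool send_rows, never from a script. Its argument "increments" is one flat list of numbers, 7 for each row, row after row: the turn, a rotation vector about the world's x, y, z in rad, then the shift along the world's x, y, z in cm, then the opening, from 0 (shut) to 1 (fully open). A call has 1 to 20 rows; each row shifts and turns the commanded pose from where the row before left it; what a row does not reach is not made up. A row lasts 1/12 s, in which the tool goes at most 41.7 mm and 7.16 degrees, less where a joint would pass 70% of its speed; a pose out of reach is approached as far as the arm can. A call is refused whole if a number of a shift passes 4.17 or a number of a turn 0.125, either way. A call with a gripper value outside its range is refused whole. The fingers move at their own pace and stop on an object; "newtons" is the grip in N (left out, the last holds). Time passes only in rows, so rows that do not move let the fingers close. It gives the time, the measured TCP pose, the force, the opening and the grip force at its end, in the units of the state.
- robot.get_obs(): the state, without advancing time (a new reading comes with each control period).
- robot.camera(name): name is "scene" or "top" or "wrist"; returns a dict with "image" (420x560x3 uint8, red, green, blue), "range_z" (420x560 float32, m along the optical axis (not along the pixel's ray), 0 where there is no reading), "fx", "fy", "cx", "cy" (pixels), "dist_coeffs" ([k1, k2, p1, p2, k3] as OpenCV has them; the pictures are not rectified), "R" (3x3) and "t" (3): a world point X has camera coordinates R X + t. Camera axes: x right, y down, z forward; pixel columns grow to the right and rows downward; lengths in m; the calibration is good to about 2 mm. A picture is of the moment at which its call begins.
- robot.hand_in(): hands the job in; it is judged then, once.
The state is a dict: "time": time; "q": joint angles; "joint_velocities": joint speeds; "joint_torque": joint torques, N m; "position": TCP position; "tool_rot": TCP orientation; "ft_force": force on the tool from outside, world axes, zero at the start; "moment": the same for the moment, N m; "grip_width": finger opening in m; "grip_force": force on a finger pad.
Only numpy, scipy, OpenCV 4.12 (cv2) and the standard library are available. Lean on these libraries where they do the work, as an engineer would, in place of code of your own. Each camera call takes 0.05 s, during which the arm holds its last target. There are 200 camera calls.

## Working session

There is one attempt and no reset: what is moved stays moved. The work goes in short steps, Python scripts to look and compute and a tool call to move; the robot and the scene stay as the last step left them, time stands still between calls to the robot, and variables do not carry over. Pictures are saved under pics/ and viewed, at most 10 in all, crops included, and the job is handed in when it is done.

Besides the shell and the picture viewer there is one more tool, called after "Request:" as a command line: name --argument value ..., lists and objects as JSON in quotes. send_rows: Moves the arm, as the interface text tells. Its arguments: {"type":"object","properties":{"increments":{"type":"array"},"newtons":{"type":"number"}},"required":["increments"]}

```bash
mkdir -p pics; ls; cat > h.py <<'E'
import numpy as np,cv2
from rig import robot
def cam(n):
    c=robot.camera(n); c['K']=np.array([[c['fx'],0,c['cx']],[0,c['fy'],c['cy']],[0,0,1]]); c['d']=np.array(c['dist_coeffs']); c['R']=np.array(c['R']);c['t']=np.array(c['t']);return c
def save(c,n,box=None,s=1):
    im=c['image'][:,:,::-1]
    if box: u0,v0,u1,v1=box; im=im[v0:v1,u0:u1]
    cv2.imwrite('pics/'+n,cv2.resize(im,None,fx=s,fy=s,interpolation=cv2.INTER_CUBIC) if s!=1 else im)
def rays(c,uv):
    p=cv2.undistortPoints(np.array(uv,float).reshape(-1,1,2),c['K'],c['d'])[:,0]
    return np.c_[p,np.ones(len(p))]
def onplane(c,uv,z):
    r=rays(c,uv)@c['R']; o=-c['R'].T@c['t']
    return o+r*((z-o[2])/r[:,2])[:,None]
def cloud(c):
    h,w=c['range_z'].shape; vv,uu=np.mgrid[:h,:w]
    r=rays(c,np.c_[uu.ravel(),vv.ravel()])*c['range_z'].reshape(-1,1)
    P=(r-c['t'])@c['R']; P[c['range_z'].ravel()==0]=np.nan
    return P.reshape(h,w,3)
E
python3 - <<'E'
from h import *
o=robot.get_obs();print(o)
a=cam('top');b=cam('scene');w=cam('wrist')
save(a,'top.png');
cv2.imwrite('pics/sw.png',cv2.resize(np.hstack([b['image'],w['image']])[:,:,::-1],(800,300)))
for c in(a,b,w):print(-c['R'].T@c['t'],c['R'][2])
E
```

```text
pics
{'time': 0.0, 'q': array([ 1.06546317e+00,  5.28473367e-01,  1.43394258e+00, -2.23075482e-06,
        1.18143839e+00, -1.78490102e-01]), 'joint_velocities': array([-0.00055364, -0.0007728 ,  0.0006474 ,  0.00110141,  0.00054026,
        0.0011435 ]), 'joint_torque': array([-1.00529174e-03, -4.40037847e+01, -1.76592064e+01,  6.31769956e-02,
        5.82509895e-02, -1.90761830e-04]), 'position': array([0.20025647, 0.59125605, 0.22955442]), 'tool_rot': array([ 1.62694568e-01,  9.86675833e-01, -1.06572945e-03, -3.78186779e-04]), 'ft_force': array([-0.50496464, -0.21700925, -0.08255415]), 'moment': array([-0.02662461, -0.01843746, -0.02044728]), 'grip_force': 0.0, 'grip_width': 0.08718725075453665}
[0.19909916 0.07061455 1.53790745] [ 0.22946613 -0.04650989 -0.97220478]
[-0.16314532 -0.39309968  0.89118822] [ 0.61667723  0.35891923 -0.7006327 ]
[0.12133864 0.61847503 0.38430298] [ 0.28135579 -0.09695952 -0.9546925 ]
```

View pics/top.png

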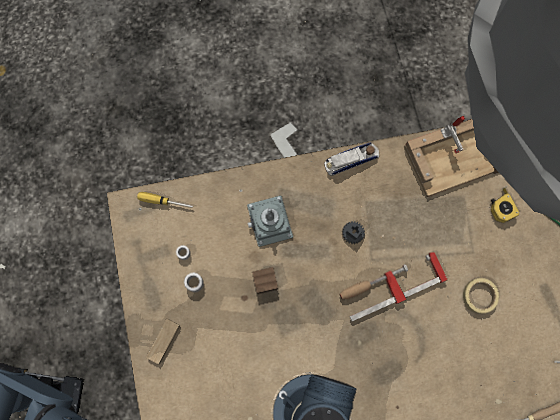

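View pics/sw.png

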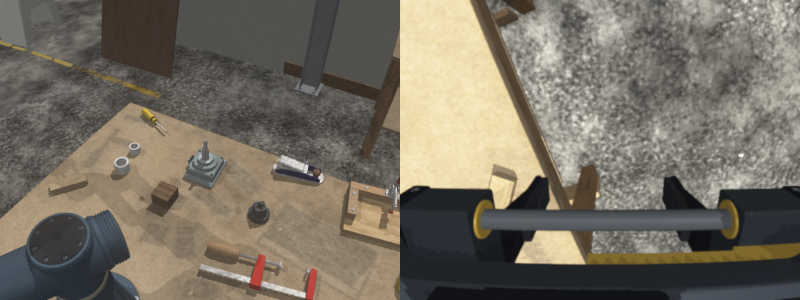

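The top view shows two sleeves, one at (183,253) that is smaller and one at (193,284) that is larger. The gear is at (353,232), the gearbox at (269,218) and the offcut at (264,283). The other round things are a ring at (481,296) and a tape measure at (505,207). I choose the small sleeve at (183,253) and will measure it with one close crop.

```bash
python3 - <<'E'
from h import *
a=cam('top')
P=cloud(a)
im=a['image'];b=[cv2.resize(im[y-35:y+35,x-35:x+35,::-1],(400,400),interpolation=cv2.INTER_CUBIC) for x,y in((188,268),(353,232))]
g=cv2.resize(im[180:250,234:304,::-1],(400,400),interpolation=cv2.INTER_CUBIC)
cv2.imwrite('pics/crop.png',cv2.resize(np.hstack(b+[g]),(800,267)))
def roi(n,x,y,r,zlo,zhi):
    Q=P[y-r:y+r,x-r:x+r].reshape(-1,3);m=(Q[:,2]>zlo)&(Q[:,2]<zhi);Q=Q[m]
    lo,hi=np.percentile(Q,[2,98],axis=0);print(n,len(Q),'mid',((lo+hi)/2).round(4),'size',(hi-lo).round(4),'mean',Q.mean(0).round(4))
    return Q
roi('small',183,253,14,.02,.06);roi('large',193,284,16,.02,.08)
roi('gear disc',353,232,18,.008,.02);Q=roi('hub',353,232,18,.035,.06)
roi('rim',269,218,28,.045,.056);roi('ring',269,218,25,.056,.068);roi('shaft',269,218,25,.08,.15);
Q=roi('housing',269,218,32,.03,.045);
print(cv2.minAreaRect((Q[:,:2]*1000).astype(np.float32)))
Q=roi('foot',269,218,35,.005,.02);print(cv2.minAreaRect((Q[:,:2]*1000).astype(np.float32)))
for n,(x,y) in dict(plane=(352,159),driver=(166,202),offcut=(264,283),wood=(163,342),clamp=(380,290)).items(): roi(n,x,y,25,.012,.2)
E
```

```text
small 88 mid [0.5017 0.263  0.0283] size [0.0351 0.0361 0.0148] mean [0.5009 0.2623 0.0279]
large 159 mid [0.4119 0.2469 0.0353] size [0.0467 0.0468 0.0188] mean [0.4119 0.2464 0.0372]
gear disc 214 mid [ 0.4664 -0.229   0.0141] size [0.0669 0.077  0.011 ] mean [ 0.4601 -0.2206  0.014 ]
hub 119 mid [ 0.4631 -0.2224  0.0442] size [0.0409 0.0411 0.0168] mean [ 0.4627 -0.2222  0.0459]
rim 377 mid [0.5457 0.0063 0.0505] size [0.0754 0.0777 0.0101] mean [0.5444 0.0059 0.0504]
ring 154 mid [0.5462 0.0071 0.0609] size [0.0482 0.0495 0.0096] mean [0.5436 0.0061 0.0607]
shaft 58 mid [0.5421 0.0054 0.1115] size [0.0148 0.0212 0.0556] mean [0.5425 0.0056 0.1104]
housing 537 mid [0.5454 0.0081 0.0378] size [0.0943 0.1002 0.0136] mean [0.5399 0.0088 0.0379]
((545.6053466796875, 13.250221252441406), (97.0065689086914, 111.88638305664062), 3.7125861644744873)
foot 765 mid [0.5572 0.0052 0.0114] size [0.1984 0.1933 0.0126] mean [0.5448 0.0041 0.0093]
((557.4495849609375, 5.098670959472656), (201.1439971923828, 206.30728149414062), 78.806884765625)
plane 739 mid [ 0.6809 -0.2671  0.0352] size [0.0622 0.14   0.0419] mean [ 0.6763 -0.2614  0.037 ]
driver 296 mid [0.6654 0.2909 0.0239] size [0.0615 0.1297 0.0205] mean [0.669  0.3084 0.024 ]
offcut 505 mid [0.3767 0.0532 0.0374] size [0.0591 0.0579 0.0295] mean [0.3757 0.0531 0.0447]
wood 665 mid [0.2688 0.3622 0.0209] size [0.1007 0.0886 0.0146] mean [0.2684 0.3617 0.0213]
clamp 823 mid [ 0.2827 -0.2596  0.0244] size [0.0996 0.1455 0.0218] mean [ 0.2834 -0.2618  0.0248]
```

View pics/crop.png

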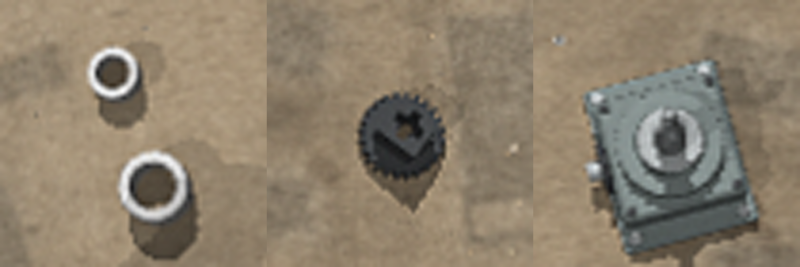

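The crop shows the small sleeve at upper left, about 37 mm across, which matches the 38 mm in the description; the other is about 48 mm. The gear is hub up with its cross bore visible, and the gearbox is turned roughly 15°. I'm moving above the small sleeve for a closer look.

Request:
send_rows --increments '[0,0,0,2.3,-2.65,-0.2,1,0,0,0,2.3,-2.65,-0.2,1,0,0,0,2.3,-2.65,-0.2,1,0,0,0,2.3,-2.65,-0.2,1,0,0,0,2.3,-2.65,-0.2,1,0,0,0,2.3,-2.65,-0.2,1,0,0,0,2.3,-2.65,-0.2,1,0,0,0,2.3,-2.65,-0.2,1,0,0,0,2.3,-2.65,-0.2,1,0,0,0,2.3,-2.65,-0.2,1,0,0,0,2.3,-2.65,-0.2,1,0,0,0,2.3,-2.65,-0.2,1,0,0,0,0,0,0,1,0,0,0,0,0,0,1]'

```text
time: 1.37
position: [0.4778, 0.2724, 0.2062]
tool_rot: [0.165, 0.986, 0.0, -0.0]
ft_force: [0.2, 0.3, -0.8]
grip_width: 0.0874
grip_force: 0.0
```

```bash
cat >> h.py <<'E'
def ring(c,lo,hi,box,zlo,zhi):
    "circle centre of the top face: cloud points between zlo,zhi near box centre"
    P=cloud(c);m=(P[...,2]>zlo)&(P[...,2]<zhi)&(abs(P[...,0]-box[0])<box[2])&(abs(P[...,1]-box[1])<box[2])
    return P,m
E
python3 - <<'E'
from h import *
o=robot.get_obs();print(o['position'],o['tool_rot'])
w=cam('wrist');save(w,'w1.png')
P,m=ring(w,0,0,(.502,.263,.03),.024,.032)
m=m.astype(np.uint8);cs,_=cv2.findContours(m,cv2.RETR_EXTERNAL,cv2.CHAIN_APPROX_NONE)
c=max(cs,key=cv2.contourArea);X=onplane(w,c[:,0],.028)
print(len(c),c[:,0].min(0),c[:,0].max(0));print(cv2.minEnclosingCircle((X[:,:2]*1000).astype(np.float32)),(X.max(0)+X.min(0))/2)
E
```

```text
[0.47781177 0.27240161 0.20624833] [ 1.64661745e-01  9.86350077e-01  8.28526582e-06 -1.86439775e-04]
97 [270 196] [305 229]
((501.04461669921875, 263.7497253417969), 18.96430778503418) [0.50098217 0.26369571 0.028     ]
```

Request:
send_rows --increments '[0,0,0,0.46,-0.17,-3,1,0,0,0,0.46,-0.17,-3,1,0,0,0,0.46,-0.18,-3,1,0,0,0,0.47,-0.17,-3,1,0,0,0,0.47,-0.18,-3,1,0,0,0,0,0,-1.2,1,0,0,0,0,0,-1.2,1,0,0,0,0,0,-1.2,1,0,0,0,0,0,0,1,0,0,0,0,0,0,0.2,0,0,0,0,0,0,0.2,0,0,0,0,0,0,0.2,0,0,0,0,0,0,0.2,0,0,0,0,0,0,0.2,0,0,0,0,0,0,0.2]' --newtons 20

```text
time: 2.67
position: [0.5001, 0.2653, 0.0211]
tool_rot: [0.163, 0.987, 0.0, 0.0]
ft_force: [-0.9, -1.0, -0.3]
grip_width: 0.0549
grip_force: 0.0
```

Request:
send_rows --increments '[0,0,0,0,0,0,0.2,0,0,0,0,0,0,0.2,0,0,0,0,0,0,0.2,0,0,0,0,0,0,0.2,0,0,0,0,0,0,0.2]'

```text
time: 3.08
position: [0.4996, 0.265, 0.0206]
tool_rot: [0.163, 0.987, -0.0, -0.0]
ft_force: [0.2, -0.5, 1.1]
grip_width: 0.0365
grip_force: 19.9
```

Request:
send_rows --increments '[0,0,0,0,0,2,0.2,0,0,0,0,0,4,0.2,0,0,0,0,0,4,0.2,0,0,0,0,0,4,0.2,0,0,0,0,0,4,0.2,0,0,0,0,-2,3,0.2,0,0,0,-0.2,-3,0.3,0.2,0,0,0,-0.2,-3,0.3,0.2,0,0,0,-0.2,-3,0.3,0.2,0,0,0,-0.2,-3,0.3,0.2,0,0,0,-0.2,-3,0.3,0.2,0,0,0,-0.2,-3,0.3,0.2,0,0,0,-0.2,-3,0.2,0.2,0,0,0,-0.2,-1,0,0.2,0,0,0,0,0,0,0.2,0,0,0,0,0,0,0.2]'

```text
time: 4.42
position: [0.4834, 0.0255, 0.2502]
tool_rot: [0.164, 0.987, 0.001, -0.0]
ft_force: [0.2, 0.6, -0.6]
grip_width: 0.036
grip_force: 19.9
```

```bash
python3 - <<'E'
from h import *
o=robot.get_obs();print(o['position'],o['tool_rot'])
w=cam('wrist');save(w,'w2.png')
P=cloud(w)
for zlo,zhi,n in((.058,.062,'ring'),(.048,.052,'rim'),(.095,.145,'shaft'),(.12,.145,'tip')):
    m=(P[...,2]>zlo)&(P[...,2]<zhi)&(np.hypot(P[...,0]-.545,P[...,1]-.006)<.05)
    Q=P[m];print(n,len(Q),Q.min(0),Q.max(0),cv2.minEnclosingCircle((Q[:,:2]*1000).astype(np.float32)),np.median(Q,0))
E
```

```text
[0.4834279  0.02549841 0.25024444] [ 1.63562163e-01  9.86532760e-01  5.58323943e-04 -4.69903089e-04]
ring 267 [ 0.52101843 -0.01689602  0.05800566] [0.54420835 0.02769693 0.06181571] ((538.134033203125, 5.400455474853516), 23.10919952392578) [0.52809173 0.00888942 0.06021663]
rim 1250 [ 0.50544922 -0.0355164   0.0480416 ] [0.58452903 0.04204952 0.05199573] ((545.0789184570312, 3.570162057876587), 39.74435043334961) [0.52527074 0.00849112 0.05025682]
shaft 233 [ 0.5389175  -0.00683324  0.09630874] [0.55476502 0.00944075 0.1397152 ] ((547.36181640625, 2.0197293758392334), 8.853964805603027) [0.54220388 0.00459808 0.13038375]
tip 188 [ 0.5389175  -0.00216727  0.12000592] [0.54837539 0.00944075 0.1397152 ] ((544.5467529296875, 3.7346854209899902), 5.923065662384033) [0.5422699  0.00460523 0.13215548]
```

View pics/w2.png

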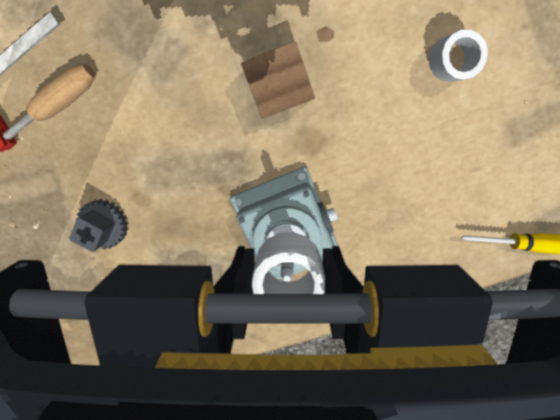

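The wrist view shows the sleeve held at (288,275), the gearbox below it at (285,215), and the gear at (98,228) with its cross bore visible. Next I'll fix the shaft axis.

```bash
python3 - <<'E'
from h import *
for n in('wrist','top','scene'):
    w=cam(n);P=cloud(w);d=np.hypot(P[...,0]-.545,P[...,1]-.005)
    m=((P[...,2]>.046)&(P[...,2]<.054)&(d<.055)).astype(np.uint8)
    cs,_=cv2.findContours(m,cv2.RETR_EXTERNAL,cv2.CHAIN_APPROX_NONE);c=max(cs,key=len)
    X=onplane(w,c[:,0],.050)[:,:2]
    # ransac circle r=.04
    rng=np.random.default_rng(0);best=(0,)
    for _ in range(2000):
        p=X[rng.choice(len(X),2,False)];v=p[1]-p[0];L=np.hypot(*v)
        if L<.04 or L>.08: continue
        for s in(1,-1):
            ce=p.mean(0)+s*np.array([-v[1],v[0]])/L*np.sqrt(.04**2-L*L/4)
            k=abs(np.hypot(*(X-ce).T)-.04)<.0012
            if k.sum()>best[0]:best=(k.sum(),ce)
    print(n,len(X),best)
    Q=P[(P[...,2]>.1295)&(P[...,2]<.145)&(d<.015)]
    if len(Q):print(' tip',len(Q),Q.mean(0),Q.min(0),Q.max(0))
    Q=P[(P[...,2]>.035)&(P[...,2]<.041)&(d<.075)]
    if len(Q):print(' housing',cv2.minAreaRect((Q[:,:2]*1000).astype(np.float32)))
    Q=P[(P[...,2]>.008)&(P[...,2]<.0125)&(d<.09)]
    if len(Q):print(' foot',cv2.minAreaRect((Q[:,:2]*1000).astype(np.float32)))
E
```

```text
wrist 203 (np.int64(94), array([0.54574917, 0.00458444]))
 tip 125 [0.54335761 0.00404156 0.13477102] [ 0.539425   -0.0026043   0.12958527] [0.55013468 0.00895874 0.13961297]
 housing ((544.3677368164062, 6.369850158691406), (94.06951141357422, 100.17154693603516), 4.12352991104126)
 foot ((543.731689453125, 5.257381439208984), (130.2456512451172, 102.79034423828125), 5.950079441070557)Traceback (most recent call last):
  File "<stdin>", line 5, in <module>
ValueError: max() iterable argument is empty
```

Request:
send_rows --increments '[0,0,0,2,-0.7,0,0.2,0,0,0,2,-0.7,0,0.2,0,0,0,2,-0.64,0,0.2,0,0,0,0,0,-2.5,0.2,0,0,0,0,0,-2.5,0.2,0,0,0,0,0,-2,0.2,0,0,0,0,0,-1.5,0.2,0,0,0,0,0,-1.5,0.2,0,0,0,0,0,-1,0.2,0,0,0,0,0,-1,0.2,0,0,0,0,0,0,0.2,0,0,0,0,0,0,0.2]'

```text
time: 5.57
position: [0.5438, 0.0053, 0.1303]
tool_rot: [0.162, 0.987, 0.0, -0.0]
ft_force: [-0.4, -0.3, -0.9]
grip_width: 0.0364
grip_force: 19.9
```

```bash
python3 - <<'E'
from h import *
w=cam('wrist');b=cam('scene')
i=[cv2.resize(w['image'][180:330,180:400,::-1],(440,300)),cv2.resize(b['image'][150:300,200:380,::-1],(360,300))]
cv2.imwrite('pics/c3.png',np.hstack(i))
E
```

```text
(no output)
```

View pics/c3.png

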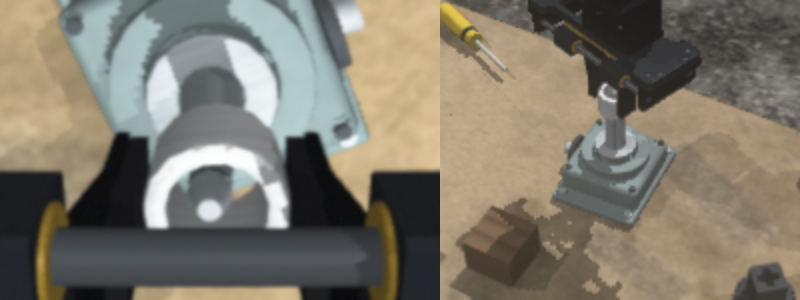

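Both crops show the sleeve around the pilot. In the wrist crop the tip is at (210,210) and the sleeve centre is at about x=217, roughly 2 mm to one side. I'll measure that offset.

```bash
python3 - <<'E'
from h import *
w=cam('wrist');P=cloud(w)
o=robot.get_obs()['position']
m=(abs(P[...,2]-.138)<.0035)&(np.hypot(P[...,0]-.545,P[...,1]-.004)<.03)
u=np.argwhere(m);print(len(u),u.min(0),u.max(0))
D=np.hypot(P[...,0]-.545,P[...,1]-.004)
t=P[m&(D<.0085)];r=P[m&(D>=.0085)]
print('tip',len(t),t.mean(0),t.min(0),t.max(0))
X=r[:,:2]
from scipy.optimize import least_squares
# annulus fit: outer 19, inner 13
f=lambda c:np.maximum(0,np.hypot(*(X-c).T)-.019)+np.maximum(0,.013-np.hypot(*(X-c).T))
s=least_squares(f,o[:2]);print('ring',len(X),s.x,s.cost,o)
print(cv2.minEnclosingCircle((X*1000).astype(np.float32)))
E
```

```text
1977 [247 233] [293 341]
tip 210 [0.54431927 0.00345146 0.13735332] [ 0.54093305 -0.00111863  0.13457211] [0.54841369 0.00756697 0.13944809]
ring 1767 [0.54294975 0.00539408] 0.004732438191745211 [0.54453296 0.00482944 0.13141117]
((533.2080688476562, 8.395919799804688), 26.528451919555664)
```

Request:
send_rows --increments '[0,0,0,0,-0.15,0,0.2,0,0,0,0,0,-0.7,0.2,0,0,0,0,0,-0.7,0.2,0,0,0,0,0,-0.7,0.2,0,0,0,0,0,-0.7,0.2,0,0,0,0,0,0,0.2,0,0,0,0,0,0,0.2]'

```text
time: 6.3
position: [0.5432, 0.0034, 0.1016]
tool_rot: [0.163, 0.987, 0.0, -0.001]
ft_force: [0.1, 0.2, -1.4]
grip_width: 0.0362
grip_force: 19.9
```

Request:
send_rows --increments '[0,0,0,0,0,-0.7,0.2,0,0,0,0,0,-0.6,0.2,0,0,0,0,0,-0.5,0.2,0,0,0,0,0,-0.2,0.2,0,0,0,0,0,0,0.2,0,0,0,0,0,0,0.2,0,0,0,0,0,0,0.2]'

```text
time: 6.88
position: [0.544, 0.0033, 0.0827]
tool_rot: [0.163, 0.987, -0.0, 0.0]
ft_force: [-0.1, -0.1, -1.2]
grip_width: 0.0366
grip_force: 19.9
```

Request:
send_rows --increments '[0,0,0,0,0,-0.15,0.2,0,0,0,0,0,0,0.2,0,0,0,0,0,0,0.2]'

```text
time: 7.13
position: [0.5439, 0.0033, 0.0812]
tool_rot: [0.163, 0.987, -0.0, 0.0]
ft_force: [-1.0, -0.9, -1.9]
grip_width: 0.0361
grip_force: 19.9
```

Request:
send_rows --increments '[0,0,0,0,0,0,1,0,0,0,0,0,0,1,0,0,0,0,0,0,1,0,0,0,0,0,0,1,0,0,0,0,0,0,1,0,0,0,0,0,0,1,0,0,0,0,0,2,1,0,0,0,0,0,4,1,0,0,0,0,0,4,1,0,0,0,-1,0.4,4,1,0,0,0,-2,0.7,3,1,0,0,0,-2.5,0.8,0,1,0,0,0,-2,0.7,0,1,0,0,0,0,0,0,1,0,0,0,0,0,0,1]'

```text
time: 8.38
position: [0.4679, 0.0297, 0.2515]
tool_rot: [0.162, 0.987, -0.0, 0.0]
ft_force: [0.1, -0.0, 0.4]
grip_width: 0.0869
grip_force: 0.0
```

```bash
python3 - <<'E'
from h import *
print(robot.get_obs()['position'])
w=cam('wrist');P=cloud(w);np.savez('v.npz',P=P,im=w['image'])
d=np.hypot(P[...,0]-.545,P[...,1]-.004)
for zlo,zhi,dd,n in((.084,.092,.025,'spacer top'),(.056,.064,.03,'ring'),(.13,.142,.012,'tip'),(.094,.106,.014,'spl')):
    Q=P[(P[...,2]>zlo)&(P[...,2]<zhi)&(d<dd)]
    if len(Q):print(n,len(Q),Q.mean(0).round(4),Q.min(0).round(4),Q.max(0).round(4),np.median(Q[:,2]),cv2.minEnclosingCircle((Q[:,:2]*1000).astype(np.float32)))
g=(P[...,2]>.040)&(P[...,2]<.052)&(np.hypot(P[...,0]-.463,P[...,1]+.222)<.045)
Q=P[g];print('hub',len(Q),cv2.minAreaRect((Q[:,:2]*1000).astype(np.float32)))
u=np.argwhere((P[...,2]>.08)&(d<.03));y0,x0=u.min(0)-8;y1,x1=u.max(0)+8
a=cv2.resize(w['image'][y0:y1,x0:x1,::-1],(480,480*(y1-y0)//(x1-x0)),interpolation=cv2.INTER_CUBIC)
u=np.argwhere(g);gy,gx=u.mean(0).astype(int);print((x0,y0,x1,y1),gx,gy)
b=cv2.resize(w['image'][max(0,gy-40):gy+40,max(0,gx-40):gx+40,::-1],(320,320),interpolation=cv2.INTER_CUBIC)
H=max(a.shape[0],320);pad=lambda i:cv2.copyMakeBorder(i,0,H-i.shape[0],0,0,0)
cv2.imwrite('pics/c4.png',np.hstack([pad(a),pad(b)])[:600])
E
```

```text
[0.46790055 0.02971414 0.25146393]
spacer top 495 [0.5422 0.0046 0.0878] [ 0.5279 -0.0153  0.084 ] [0.5642 0.0208 0.0919] 0.08800035585059571 ((545.7025146484375, 2.72800350189209), 18.942920684814453)
ring 426 [0.5337 0.0071 0.0602] [ 0.5211 -0.0205  0.0569] [0.5625 0.0268 0.0639] 0.060235116623123 ((544.2359619140625, 3.211895227432251), 23.934341430664062)
tip 101 [0.5428 0.0037 0.1348] [ 0.5396 -0.0023  0.13  ] [0.5471 0.0084 0.1395] 0.13443647243017012 ((544.44140625, 3.1493167877197266), 5.515649795532227)
spl 163 [0.5409 0.0041 0.1007] [ 0.5336 -0.0078  0.094 ] [0.5553 0.0136 0.1057] 0.10123839951939355 ((544.4736938476562, 3.297729253768921), 11.134725570678711)
hub 655 ((462.4195861816406, -224.04855346679688), (34.94630432128906, 35.997718811035156), 40.426910400390625)
(np.int64(263), np.int64(242), np.int64(312), np.int64(301)) 90 244
```

View pics/c4.png

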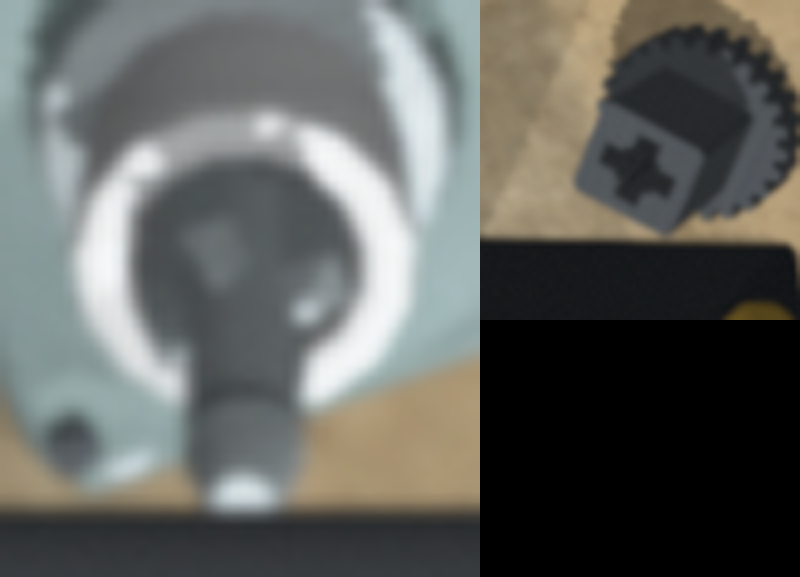

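The crop shows the sleeve seated, with its top at 88 mm, and splines visible at (220,250) and (315,285). In the right-hand part the gear hub is turned about 40°. Now the spline angle.

```bash
python3 - <<'E'
from h import *
P=np.load('v.npz')['P'];c=np.array([.5445,.0033])
d=np.hypot(P[...,0]-c[0],P[...,1]-c[1])
m=(P[...,2]>.09)&(P[...,2]<.107)&(d>.0072)&(d<.0125)
Q=P[m];a=np.degrees(np.arctan2(Q[:,1]-c[1],Q[:,0]-c[0]));o=np.argsort(a)
print(np.histogram(a,np.arange(-180,181,10)))
z=np.exp(4j*np.radians(a));w=(d[m]-.007);print('phi mod 90',np.degrees(np.angle((z*w).sum()))/4)
for lo in range(-180,180,90):pass
for r,n in((.0085,'far'),(.0095,'f2')):
    k=np.hypot(*(Q[:,:2]-c).T)>r;print(n,np.sort(a[k]).round(0))
# hub walls/top refine
g=(P[...,2]>.043)&(P[...,2]<.050)&(np.hypot(P[...,0]-.463,P[...,1]+.222)<.03)
print(cv2.minAreaRect((P[g][:,:2]*1000).astype(np.float32)))
E
```

```text
(array([15,  9,  1,  0,  0,  0,  0,  8, 16,  2,  4,  1,  0,  0,  0,  0,  0,
        0,  0,  1,  0,  0,  0,  0,  0,  3,  9,  6, 19,  2,  0,  0,  0,  0,
       11, 13]), array([-180, -170, -160, -150, -140, -130, -120, -110, -100,  -90,  -80,
        -70,  -60,  -50,  -40,  -30,  -20,  -10,    0,   10,   20,   30,
         40,   50,   60,   70,   80,   90,  100,  110,  120,  130,  140,
        150,  160,  170,  180]))
phi mod 90 1.748518242724789
far [-177. -177. -177. -177. -177. -176. -172. -171. -171. -171. -170. -168.
 -167. -166. -165. -165. -164. -162. -158. -102. -101. -100.  -99.  -98.
  -98.  -98.  -97.  -97.  -96.  -96.  -96.  -96.  -95.  -92.  -91.  -85.
  -78.  -75.  -71.  -68.   12.   73.   77.   82.   82.   83.   83.   84.
   86.   86.   89.   90.   98.  100.  101.  101.  103.  104.  104.  104.
  104.  104.  105.  105.  105.  106.  109.  109.  110.  111.  164.  164.
  164.  164.  164.  170.  170.  170.  170.  170.  170.  171.  171.  175.
  176.  176.  176.  177.  177.  178.]
f2 [-177. -177. -177. -177. -172. -171. -171. -171. -170. -168. -166. -165.
 -165. -164.  -99.  -98.  -96.  -96.  -96.  -96.  -95.  -91.  -75.  -71.
   12.   73.   82.   83.   83.   84.   86.   86.   98.  100.  101.  104.
  104.  104.  105.  164.  164.  170.  170.  170.  170.  170.  175.  176.
  176.  176.]
((462.46820068359375, -223.94900512695312), (35.313720703125, 35.24913787841797), 42.84637451171875)
```

Request:
send_rows --increments '[0,0,-0.064,-0.07,-3.17,-0.6,1,0,0,-0.064,-0.07,-3.17,-0.6,1,0,0,-0.064,-0.07,-3.17,-0.6,1,0,0,-0.064,-0.07,-3.17,-0.6,1,0,0,-0.064,-0.07,-3.17,-0.6,1,0,0,-0.064,-0.07,-3.17,-0.6,1,0,0,-0.064,-0.07,-3.17,-0.6,1,0,0,-0.064,-0.07,-3.17,-0.6,1,0,0,0,0,0,0,1,0,0,0,0,0,0,1]'

```text
time: 9.27
position: [0.4638, -0.2268, 0.2021]
tool_rot: [0.409, 0.913, 0.0, -0.0]
ft_force: [-0.7, 0.9, -0.5]
grip_width: 0.0871
grip_force: 0.0
```

```bash
python3 - <<'E'
from h import *
o=robot.get_obs();q=o['tool_rot'];print(o['position'],'yaw',np.degrees(2*np.arctan2(q[1],q[0]))-90,o['q'])
w=cam('wrist');P=cloud(w);save(w,'w5.png')
g=((P[...,2]>.041)&(P[...,2]<.051)&(np.hypot(P[...,0]-.463,P[...,1]+.223)<.03)).astype(np.uint8)
g=cv2.morphologyEx(g,cv2.MORPH_OPEN,np.ones((3,3)))
cs,_=cv2.findContours(g,cv2.RETR_EXTERNAL,cv2.CHAIN_APPROX_NONE);c=max(cs,key=cv2.contourArea)
X=onplane(w,c[:,0],.046)[:,:2]
print(cv2.minAreaRect((X*1000).astype(np.float32)),c[:,0].min(0),c[:,0].max(0))
E
```

```text
[ 0.46376435 -0.22682073  0.20205907] yaw 41.75348252985793 [-6.71652084e-01  4.21411960e-01  1.73367567e+00  1.50118597e-04
  9.86916537e-01 -1.40047061e+00]
((463.01495361328125, -224.13479614257812), (33.93302917480469, 35.052650451660156), 38.29704284667969) [272 175] [307 210]
```

Request:
send_rows --increments '[0,0,-0.038,-0.08,0.27,-3,1,0,0,0,0,0,-3,1,0,0,0,0,0,-3,0.7,0,0,0,0,0,-3,0.7,0,0,0,0,0,-3,0.7,0,0,0,0,0,-1.2,0.7,0,0,0,0,0,-1,0.7,0,0,0,0,0,0,0.7,0,0,0,0,0,0,0,0,0,0,0,0,0,0,0,0,0,0,0,0,0,0,0,0,0,0,0,0,0,0,0,0,0,0,0,0,0,0,0,0,0,0,0,0,0,0,0,0,0,0,0,0,0,0,0,0,0,0,0,0,0,0,0]' --newtons 50

```text
time: 10.73
position: [0.4626, -0.222, 0.0319]
tool_rot: [0.424, 0.905, -0.0, 0.001]
ft_force: [-1.1, 0.1, 5.7]
grip_width: 0.0335
grip_force: 50.0
```

Request:
send_rows --increments '[0,0,0,0,0,2.5,0,0,0,0,0,0,3.5,0,0,0,0,0,0,3.5,0,0,0,0,0,0,3.5,0,0,0,0,0,0,4,0,0,0,-0.081,1.02,2.83,0,0,0,0,-0.081,1.02,2.83,0,0,0,0,-0.081,1.02,2.83,0,0,0,0,-0.081,1.02,2.83,0,0,0,0,-0.081,1.02,2.83,0,0,0,0,-0.081,1.02,2.83,0,0,0,0,-0.081,1.02,2.83,0,0,0,0,-0.081,1.02,2.83,0,0,0,0,0,0,0,0,0,0,0,0,0,0,0,0]'

```text
time: 11.98
position: [0.5435, 0.0063, 0.2005]
tool_rot: [0.689, 0.725, -0.0, -0.001]
ft_force: [-0.7, 0.1, -2.2]
grip_width: 0.034
grip_force: 50.0
```

```bash
python3 - <<'E'
from h import *
o=robot.get_obs();q=o['tool_rot'];print(o['position'],'yaw',np.degrees(2*np.arctan2(q[1],q[0]))-90,o['grip_width'],o['ft_force'])
w=cam('wrist');P=cloud(w);p=o['position'];zt=p[2]+.016
g=((abs(P[...,2]-zt)<.005)&(np.hypot(P[...,0]-p[0],P[...,1]-p[1])<.03)).astype(np.uint8)
u=np.argwhere(g);print(len(u),u.min(0),u.max(0),'expected px',cv2.projectPoints(np.array([[p[0],p[1],zt]]),cv2.Rodrigues(w['R'])[0],w['t'],w['K'],w['d'])[0].ravel())
save(w,'c6.png',(180,180,400,340),3.6)
Q=P[(P[...,2]>.10)&(P[...,2]<.145)&(np.hypot(P[...,0]-.5445,P[...,1]-.0033)<.01)];print('shaft seen',len(Q))
E
```

```text
[0.54351622 0.00631243 0.200521  ] yaw 2.867579332827816 0.03398109287537309 [-0.69978901  0.08823403 -2.16286181]
2431 [256 230] [293 347] expected px [290.27658255 287.92808265]
shaft seen 6
```

View pics/c6.png

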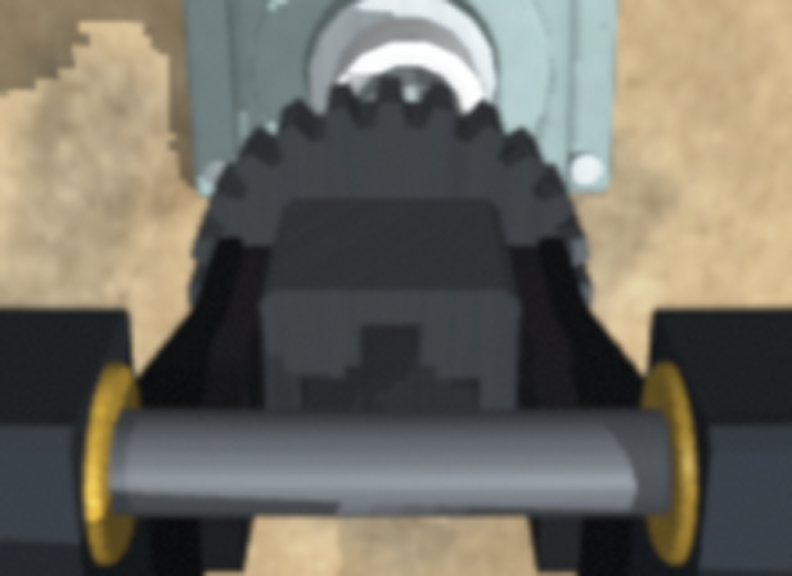

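The crop shows the hub square between the fingers, its cross slot at (390,350) lined up with the spline at (405,80), and the gearbox edges parallel to the gripper. The hub's near top edge is at row 290 of the crop. I'll compute the gear's offset from the TCP along the jaws' width.

```bash
python3 - <<'E'
from h import *
o=robot.get_obs();p=o['position'];w=cam('wrist')
for zt in(.2145,.2165,.2185):
    X=onplane(w,[(180+(x+.5)/3.6,180+291/3.6) for x in(300,390,480)],zt);print(zt,(X-p).round(4).tolist())
r=-w['R'].T@w['t']-p;print(r)
# gear disc underside from cloud: hub top z
P=cloud(w);Q=P[262:280,255:320].reshape(-1,3);print(np.nanmedian(Q,0)-p, P[268,288]-p)
E
```

```text
0.2145 [[-0.0132, 0.0126, 0.014], [-0.0015, 0.0132, 0.014], [0.0102, 0.0138, 0.014]]
0.2165 [[-0.0131, 0.0136, 0.016], [-0.0015, 0.0142, 0.016], [0.01, 0.0148, 0.016]]
0.2185 [[-0.013, 0.0146, 0.018], [-0.0016, 0.0152, 0.018], [0.0098, 0.0158, 0.018]]
[-0.00475131  0.08276857  0.15460262]
[-0.00163098  0.00818046  0.01433341] [-0.001565    0.01010162  0.01516917]
```

Request:
send_rows --increments '[0,0,0,0.1,-0.05,-1.5,0,0,0,0,0,0,-1,0,0,0,0,0,0,-0.6,0,0,0,0,0,0,-0.4,0,0,0,0,0,0,-0.3,0,0,0,0,0,0,0,0,0,0,0,0,0,0,0]'

```text
time: 12.67
position: [0.545, 0.0041, 0.1631]
tool_rot: [0.691, 0.723, -0.0, 0.0]
ft_force: [-0.3, -0.3, -2.1]
grip_width: 0.0334
grip_force: 50.0
```

Request:
send_rows --increments '[0,0,0,0,0,-0.3,0,0,0,0,0,0,-0.3,0,0,0,0,0,0,-0.3,0,0,0,0,0,0,0,0,0,0,0,0,0,0,0]'

```text
time: 13.08
position: [0.5455, 0.0045, 0.1539]
tool_rot: [0.691, 0.723, 0.0, 0.0]
ft_force: [2.5, 1.5, -3.7]
grip_width: 0.0338
grip_force: 50.0
```

Request:
send_rows --increments '[0,0,0,0.06,0.05,0,0,0,0,0,0,0,-0.3,0,0,0,0,0,0,-0.3,0,0,0,0,0,0,-0.3,0,0,0,0,0,0,0,0,0,0,0,0,0,0,0]'

```text
time: 13.58
position: [0.5454, 0.0049, 0.1447]
tool_rot: [0.691, 0.723, -0.0, -0.0]
ft_force: [0.9, 0.3, -3.9]
grip_width: 0.0333
grip_force: 50.0
```

Request:
send_rows --increments '[0,0,0,0.02,0,-0.3,0,0,0,0,0,0,-0.3,0,0,0,0,0,0,-0.3,0,0,0,0,0,0,-0.3,0,0,0,0,0,0,0,0,0,0,0,0,0,0,0]'

```text
time: 14.08
position: [0.5456, 0.0049, 0.1327]
tool_rot: [0.691, 0.723, -0.0, -0.0]
ft_force: [1.0, 0.9, -2.6]
grip_width: 0.0336
grip_force: 50.0
```

Request:
send_rows --increments '[0,0,0,0.02,0.02,-0.3,0,0,0,0,0,0,-0.3,0,0,0,0,0,0,-0.3,0,0,0,0,0,0,-0.2,0,0,0,0,0,0,0,0,0,0,0,0,0,0,0]'

```text
time: 14.58
position: [0.5457, 0.0051, 0.1217]
tool_rot: [0.691, 0.723, -0.0, -0.0]
ft_force: [-0.2, 0.7, -2.7]
grip_width: 0.0339
grip_force: 50.0
```

Request:
send_rows --increments '[0,0,0,0,0,-0.3,0,0,0,0,0,0,-0.3,0,0,0,0,0,0,-0.3,0,0,0,0,0,0,0,0,0,0,0,0,0,0,0]' --newtons 60

```text
time: 15.0
position: [0.5461, 0.0051, 0.1134]
tool_rot: [0.691, 0.723, 0.0, 0.0]
ft_force: [-1.3, 1.7, 1.9]
grip_width: 0.0338
grip_force: 60.0
```

Request:
send_rows --increments '[0,0,0,0,0,-0.2,0,0,0,0,0,0,-0.2,0,0,0,0,0,0,0,0,0,0,0,0,0,0,0]'

```text
time: 15.33
position: [0.5461, 0.0051, 0.1099]
tool_rot: [0.691, 0.723, 0.0, 0.0]
ft_force: [-1.8, 2.2, 7.0]
grip_width: 0.0334
grip_force: 60.0
```

Request:
send_rows --increments '[0,0,0,0,0,-0.15,0,0,0,0,0,0,0,0,0,0,0,0,0,0,0]'

```text
time: 15.58
position: [0.5462, 0.0052, 0.1098]
tool_rot: [0.691, 0.723, 0.0, 0.0]
ft_force: [-4.6, 2.8, 16.7]
grip_width: 0.0336
grip_force: 60.0
```

```bash
python3 - <<'E'
from h import *
o=robot.get_obs();print(o['position'],o['ft_force'])
b=cam('scene');w=cam('wrist')
for c in(b,w):
    P=cloud(c);d=np.hypot(P[...,0]-.545,P[...,1]-.0045)
    z=P[...,2][(d>.019)&(d<.031)&(P[...,2]>.085)&(P[...,2]<.10)];print('disc top',len(z),np.median(z) if len(z) else 0)
    z=P[...,2][(d<.024)&(P[...,2]>.114)&(P[...,2]<.132)];print('hub top',len(z),np.median(z) if len(z) else 0)
    z=P[...,2][(d<.024)&(d>.0195)&(P[...,2]>.04)&(P[...,2]<.066)];print('ring',len(z),np.median(z) if len(z) else 0)
i=[cv2.resize(w['image'][180:330,180:400,::-1],(440,300)),cv2.resize(b['image'][150:300,200:380,::-1],(360,300))]
cv2.imwrite('pics/c7.png',np.hstack(i))
E
```

```text
[0.54616461 0.00517039 0.10978742] [-4.55243476  2.82405754 16.71813877]
disc top 147 0.09129199010517532
hub top 66 0.12231895095356152
ring 71 0.05016913553721594
disc top 2353 0.09218281619727445
hub top 3278 0.12408787484028455
ring 180 0.049575679193401515
```

View pics/c7.png

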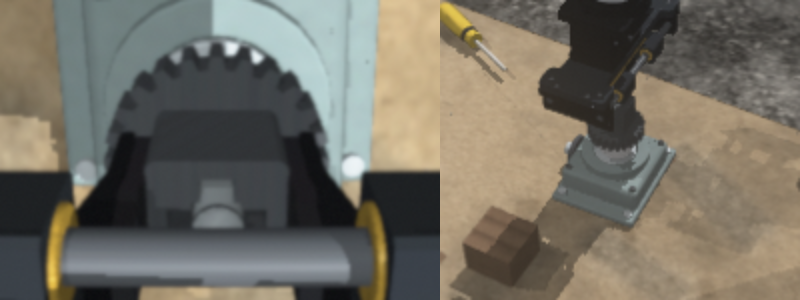

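The crops show the gear meshed and down. Disc top is at 92 mm, hub top at 124 mm and the ring at 50 mm, flush with the rim. I'll add a little press margin, then hand in.

Request:
send_rows --increments '[0,0,0,0.03,-0.02,-0.05,0,0,0,0,0,0,0,0,0,0,0,0,0,0,0,0,0,0,0,0,0,0,0,0,0,0,0,0,0]'

```text
time: 16.1
position: [0.5462, 0.0051, 0.1098]
tool_rot: [0.691, 0.723, 0.0, 0.0]
ft_force: [-5.8, 3.7, 20.5]
grip_width: 0.0335
grip_force: 60.0
```

```bash
python3 -c "
from rig import robot
o=robot.get_obs();print(o['position'],o['ft_force'],o['grip_force']);print(robot.hand_in())"
```

```text
[0.54617198 0.00513332 0.10978012] [-5.77755518  3.71815705 20.53584686] 60.00546897877939
the job is handed in; nothing more can be done
None
```

The job is handed in at 16 s: the spacer is seated, the gear is meshed and fully home, and the arm is holding it down with about 20 N; the cameras put the thrust ring flush with the rim at 50 mm.

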